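Find the high spot of a plasma-cut disc by feel and mark it

TASK

The disc on the welding turntable has a crank: turn the disc slowly against the fixed sprung pointer until you feel the one high spot of its rim rubbing, and stop the disc with the top of the high spot right at the pointer. Then, leaving the disc there, gently stand the red marker weight upright on the disc, just inside the rim and in line with the pointer, and let go. Do not touch the pointer and do not shift the other things on the bench.

Things in the scene. Friction and masses are not known exactly. Their poses are not given: they have to be found in the camera images.
- turntable: Turntable carrying a pale grey aluminium disc, bolted to the bench: blue 180 x 180 x 14 mm foot, grey column. Origin on the turning axis at bench height, z up; the pointer stands on its +y side. The disc's rim has one rounded high spot, 5 mm proud at its top, fading out 0.35 rad to either side. It lies 2.4 to 4.4 rad anticlockwise round from the crank; just where is not reported and hard to see.
- hub (a point): Point on the turning axis at the disc's flat top face, 90 mm above the bench. The disc has a true radius of 100 mm and is 12 mm thick, about 1 kg; a nut 32 mm across stands 14 mm above its middle.
- wheel (a joint): Angle of the disc with its crank, rad, positive anticlockwise from above, no end stops; 0 when the crank is on the side of the pointer (towards the turntable's +y). The bearing drags with about 0.15 N m, so the disc stays where it is left.
- crank (a point): Middle of the crank grip, 128 mm above the bench: black upright round grip, 24 mm across and 52 mm high, 60 mm from the turning axis, from 10 mm to 62 mm above the disc. It spins freely on its own pin, so a gripper can keep its direction while it carries the grip round.
- pointer: Fixed stand of the pointer: red foot 70 x 60 mm, aluminium post and head 26 mm wide, up to 98 mm above the bench. Origin at bench height, 150 mm from the turning axis; its own -y points to the turning axis along the pointer rod, its x is along the rim. The brass rod, with a 10 mm round end, sticks out of the head towards the disc's rim.
- tip (a point): End of the pointer rod when nothing touches it: 101.5 mm from the turning axis, 84 mm above the bench. The rod is sprung lengthwise, 6 N per mm; only the high spot touches it, at its top pushing it back about 2.5 mm (about 15 N). Friction there (about 0.45) is felt at the crank as extra drag, up to about 11 N while it turns, most near the top of the high spot.
- marker: Red marker weight, 60 g: round foot 30 mm across and 8 mm high with a round grip 18 mm across up to 32 mm. Origin at the centre of its underside, z up. It stands loose on the bench.
- hammer: Hammer lying on the bench, bystander; origin at bench height under it.
- jar: Jar 64 mm across, 80 mm high, bystander; origin at the centre of its underside.
- pipe: Upright rusty pipe stub 60 mm across, 70 mm high, bystander; origin at the centre of its underside.
- brush: Brush lying on the bench, bystander; origin at bench height under it.

How it is judged:
On the way:
1. the disc is stopped with the top of its high spot at the pointer (it presses the pointer with over 12.5 N of 15 N, about 0.12 rad either side of the top) (contact force between pointer and turntable above 12.5 N and velocity of joint wheel between -0.05 and 0.05 rad/s), for 0.3 s.
At the end, for the whole second after the job is handed in: The disc is at rest with the top of its high spot at the pointer (pressing it with over 12.5 N of the 15 N at the very top, about 0.12 rad either way); the marker stands upright and still on the disc, its centre within 12 mm of the pointer's line and 5 to 42 mm inside the true rim, released (all of step 1 and x of marker in the frame of pointer between -0.012 and 0.012 m and y of marker in the frame of pointer between -0.095 and -0.058 m and contact force between marker and turntable above 0.1 N and angle between marker's own z axis and vertical below 0.1 rad and linear speed of marker below 0.02 m/s); the robot touches nothing.
It fails at once if the disc is spun fast (over 2 rad/s) (velocity of joint wheel above 2 rad/s or velocity of joint wheel below -2 rad/s).
It fails at once if the high spot strikes the pointer hard (over 22 N) (contact force between pointer and turntable above 22 N).
It fails at once if the robot touches the pointer (contact force between any of the fingers, the arm and pointer above 1 N).
It fails at once if the marker is pressed or dropped hard on the disc (over 25 N) (contact force between marker and turntable above 25 N).
It fails at once if a bystander is shifted by over 30 mm (distance of any of hammer, jar, pipe, brush from where it was at the start of the episode above 0.03 m).
It also fails if it takes over 72 s, if anything falls off the work surface, if the arm or the gripper's body presses on something with over 40 N, if the wrist force passes 120 N, or if a joint passes its speed limit or range.

ROBOT

A 6-joint arm with a two-finger parallel gripper is mounted at the origin on the work surface. World frame = base frame: x ahead of the robot, y to its left, z up, the work surface at z = 0. Lengths are in m, angles in rad, forces in N, time in s.
With the tool pointing down it reaches from about 0.35 to 0.775 m from the base axis. Payload 7.3 kg.
Tool frame: the origin (TCP) lies at the very end of the fingers, on their centre line; the grasp point (between the pads) lies 19 mm behind it; z points along the fingers, x is the direction in which the jaws open and shut, and the axes are right-handed (so a half turn about z gives the same grasp; the last joint's range is limited). The gripper opens to 92 mm and grips with 3 to 60 N. Pads are 19 mm wide; open, the fingers measure 130 mm over their backs; the gripper's body (75 mm by 190 mm) begins 47 mm behind the grasp point.
Start: joints at [-1.293, 0.342, 1.524, -0, 1.275, -0.146], TCP at [0.216, -0.479, 0.227] pointing down, gripper open.
Joint ranges: [-2.53, 2.53], [-0.77, 2.02], [0.04, 2.7], [-1, 4.14], [0.28, 2.66], [-3.11, 3.11]. Speed limits (rad/s): [2.57, 2.57, 3.14, 3.14, 3.14, 3.14].

INTERFACE

Orientations are given as [roll, pitch, yaw] about the fixed x, y, z axes, in that order (R = Rz(yaw) Ry(pitch) Rx(roll)).
In Python, from cell import robot, read_camera, nets gives the robot as it stands. The module is installed in compiled form; this text tells all that it offers.
- The arm moves only by the tool carry_out, never from a script. Its arguments are lists of equal length, an entry for each row: "translation": the shift along the tool's x, y, z in m, a list of three; "turn": the turn, a rotation vector about the tool's x, y, z in rad, a list of three; "gripper": the gripper's target within -1 to 1 (shut at 1, half-way at 0, fully open at -1). A call has 1 to 10 rows; each row shifts and turns the commanded pose from where the row before left it, along the tool's axes as they then stand; what a row does not reach is not made up. A row lasts 1/10 s, in which the tool goes at most 50 mm and 8.59 degrees, less where a joint would pass 70% of its speed; a pose out of reach is approached as far as the arm can. A call with a gripper value outside its range is refused whole. The fingers move at their own pace and stop on an object; "squeeze" is the grip in N (left out, the last holds). Time passes only in rows, so rows that do not move let the fingers close. It gives the time, the measured TCP pose, the force and the opening at its end, in the units of the state.
- robot.observe(): the state, without advancing time (a new reading comes with each control period).
- read_camera(name): name is "scene" or "top"; returns a dict with "img" (480x640x3 uint8, red, green, blue), "fx", "fy", "cx", "cy" (pixels), "world_from_camera" (4x4, takes a point from camera to world coordinates). Camera axes: x right, y down, z forward; pixel columns grow to the right and rows downward; lengths in m; the calibration is good to about 2 mm. A picture is of the moment at which its call begins. There is no depth.
- robot.hand_in(): hands the job in, once; it reports no verdict.
Trained networks look in a picture, given as the dict that the camera call returned (one of the last four; its "shot" number tells which), for a name from the list of things; names that differ only in an ending like _2 or _b are one class to them, and where a whole thing is asked for, a point or a joint stands for the part that bears it (a point fixed in the world has none). Each returns a list of dicts, best first, with "score" (0 to 1); they miss things now and then, are a little off and sometimes report something else, mostly with a low value. They report only what shows in the picture. A call takes as long as a camera call.
- nets.regions_of(picture, name): "region" (480x640 bool, what is visible of it) and "pixel" ([column, row] in pixels, amid what is visible of it).
- nets.tip_of(picture, name): "pixel" ([column, row] in pixels: a listed point, or the origin of a listed thing).
The state is a dict: "time": time; "qpos": joint angles; "qvel": joint speeds; "joint_efforts": joint torques, N m; "tool_pos": TCP position; "tool_rot": TCP orientation; "contact_force": force on the tool from outside, world axes, zero at the start; "torque": the same for the moment, N m; "opening": finger opening in m.
Only numpy, scipy, OpenCV 4.12 (cv2) and the standard library are available. Lean on these libraries where they do the work, as an engineer would, in place of code of your own. Each camera call takes 0.05 s, during which the arm holds its last target. There are 200 camera calls.

## Working session

There is one attempt and no reset: what is moved stays moved. The work goes in short steps, Python scripts to look and compute and a tool call to move; the robot and the scene stay as the last step left them, time stands still between calls to the robot, and variables do not carry over. Pictures are saved under pics/ and viewed, about 8 in all and at most 12, crops included, and the job is handed in when it is done.

Besides the shell and the picture viewer there is one more tool, called after ">>>" as a command line: name --argument value ..., lists and objects as JSON in quotes. carry_out: Moves the arm, as the interface text tells. Its arguments: {"type":"object","properties":{"translation":{"type":"array","items":{"type":"array","items":{"type":"number"}}},"turn":{"type":"array","items":{"type":"array","items":{"type":"number"}}},"gripper":{"type":"array","items":{"type":"number"}},"squeeze":{"type":"number"}},"required":["translation","turn","gripper"]}

```bash
mkdir -p pics
cat > h.py <<'E'
import numpy as np, cv2
from cell import robot, read_camera, nets
def ray(p,px):
    T=np.array(p["world_from_camera"]);d=T[:3,:3]@np.array([(px[0]-p["cx"])/p["fx"],(px[1]-p["cy"])/p["fy"],1]);return T[:3,3],d
def at(p,px,z):
    o,d=ray(p,px);return o+d*(z-o[2])/d[2]
def save(p,n,box=None,s=1):
    i=p["img"][...,::-1]
    if box: i=i[box[1]:box[3],box[0]:box[2]]
    cv2.imwrite("pics/"+n,cv2.resize(i,None,fx=s,fy=s))
E
python3 - <<'E'
from h import *
Z={"turntable":0,"hub":.09,"crank":.128,"pointer":0,"tip":.084,"marker":0,"hammer":0,"jar":0,"pipe":0,"brush":0}
s=robot.observe();print(s["time"],s["tool_pos"],s["tool_rot"],s["contact_force"],s["opening"])
P={n:read_camera(n) for n in("scene","top")}
for n in P:
    save(P[n],n+"0.png")
    for k,z in Z.items():
        for r in nets.tip_of(P[n],k)[:2]: print(n,k,round(r["score"],2),np.round(r["pixel"],1),np.round(at(P[n],r["pixel"],z),4))
E
```

```text
0.0 [ 0.2158028  -0.4781478   0.22606457] [-3.14137788e+00  1.48531335e-03 -1.14696928e+00] [ 0.6435178   0.04163421 -0.76593475] 0.09186920355385397
scene turntable 0.58 [356.4 251.8] [0.5369 0.0602 0.    ]
scene hub 0.73 [228.8 305.5] [ 0.6    -0.3168  0.09  ]
scene crank 0.74 [356.3 195.2] [0.4683 0.0966 0.128 ]
scene pointer 0.79 [398.5 232.5] [0.5346 0.2021 0.    ]
scene tip 0.93 [387.3 212.9] [0.5259 0.1584 0.084 ]
scene marker 0.43 [229.7 300.8] [ 0.5178 -0.2912  0.    ]
scene hammer 0.81 [369.2 330.1] [ 0.7556 -0.0548  0.    ]
scene jar 0.78 [263.1 378. ] [ 0.7398 -0.3128  0.    ]
scene jar 0.64 [389.1 213.5] [0.4577 0.2283 0.    ]
scene pipe 0.88 [407.4 185.7] [0.3821 0.3563 0.    ]
scene brush 0.79 [133.9 283.5] [ 0.3487 -0.4709  0.    ]
top turntable 0.89 [266. 257.] [0.5237 0.0511 0.    ]
top turntable 0.39 [148.2 313.5] [0.3783 0.3531 0.    ]
top hub 0.56 [259.  251.1] [0.5299 0.058  0.09  ]
top crank 0.76 [241.6 269.6] [0.483  0.0928 0.128 ]
top pointer 0.71 [244.1 268.2] [0.4945 0.108  0.    ]
top pointer 0.63 [204.  256.8] [0.5246 0.2135 0.    ]
top tip 0.55 [214.9 252.8] [0.5266 0.1658 0.084 ]
top marker 0.47 [403.1 255.2] [ 0.5276 -0.3077  0.    ]
top hammer 0.87 [312.9 171.8] [ 0.7527 -0.072   0.    ]
top jar 0.61 [404.8 176.2] [ 0.7399 -0.318   0.    ]
top pipe 0.74 [149.3 313.6] [0.3781 0.3502 0.    ]
top brush 0.56 [470.1 321. ] [ 0.3575 -0.475   0.    ]
```

```bash
cd pics && python3 -c "
import cv2,numpy as np
a=cv2.imread('scene0.png');b=cv2.imread('top0.png')
cv2.imwrite('both.png',cv2.resize(np.vstack([a,b]),(800,1200))[:600]);cv2.imwrite('b2.png',cv2.resize(b,(800,600)))"
```

```text
(no output)
```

View pics/scene0.png

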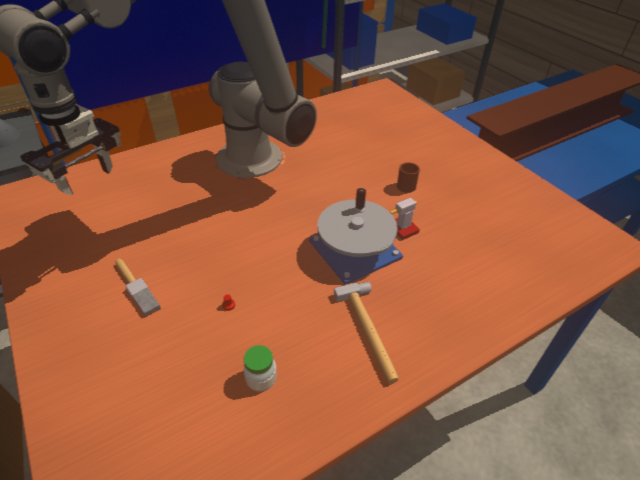

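View pics/top0.png

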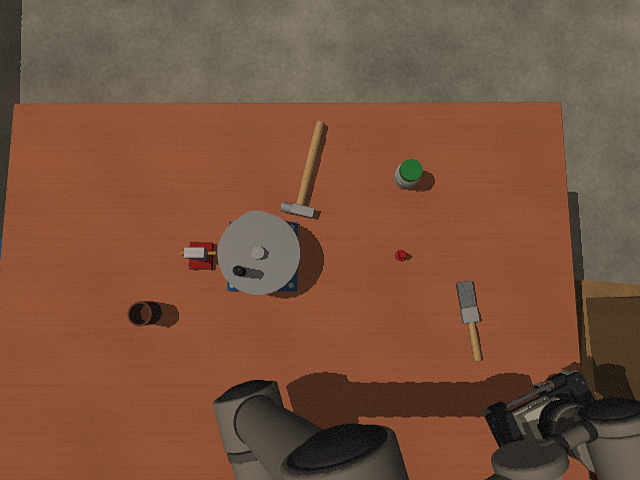

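Run:
```python
from h import *
from scipy.optimize import least_squares
for n in("top","scene"):
    p=read_camera(n)
    T=np.array(p["world_from_camera"])
    im=cv2.cvtColor(p["img"],cv2.COLOR_RGB2HSV)
    c0=np.array([.528,.057,.09])
    w=np.linalg.inv(T)
    def proj(X): 
        q=w[:3,:3]@X+w[:3,3]; return np.array([p["fx"]*q[0]/q[2]+p["cx"],p["fy"]*q[1]/q[2]+p["cy"]])
    sat=im[...,1].astype(np.float32)
    A=np.radians(np.arange(0,360,3)); rs=np.arange(.085,.12,.0003)
    def rad(c):
        out=[]
        for a in A:
            px=np.array([proj(np.array([c[0]+r*np.cos(a),c[1]+r*np.sin(a),.09])) for r in rs],np.float32)
            v=cv2.remap(sat,px[:,0:1],px[:,1:2],cv2.INTER_LINEAR).ravel()
            i=np.argmax(v>100); out.append(rs[i] if v.max()>100 else np.nan)
        return np.array(out)
    c=c0.copy()
    r=rad(c)
    P=np.c_[c[0]+r*np.cos(A),c[1]+r*np.sin(A)];P=P[~np.isnan(r)]
    f=least_squares(lambda q:np.hypot(*(P-q[:2]).T)-q[2],[c[0],c[1],.1],loss="soft_l1",f_scale=.0008)
    c[:2]=f.x[:2];print(n,f.x, at(p,(0,0),0)*0+T[:3,3])
    r=rad(c)
    for i in range(0,120,10): print(i*3,np.round((r[i:i+10])*1e3,1))
    for nm in("marker","pointer","crank"):
        for q in nets.regions_of(p,nm)[:1]: print(nm,q["score"],q["pixel"],np.argwhere(q["region"])[:,::-1].min(0),np.argwhere(q["region"])[:,::-1].max(0))
    h=im; red=((h[...,0]<6)|(h[...,0]>174))&(h[...,1]>190)
    save(p,n+"1.png",*(((170,200,310,310),5) if n=="top" else ((290,170,430,290),5)))
a=cv2.imread("pics/top1.png");b=cv2.imread("pics/scene1.png")
cv2.imwrite("pics/m.png",cv2.resize(np.vstack([a,b]),None,fx=.52,fy=.52))
```

```text
top [0.52627299 0.05914413 0.10083453] [ 0.42064668 -0.07787679  1.13642564]
0 [103.6 104.5 104.8 105.1 105.7 105.1 104.5 103.9 102.7 102.1]
30 [100.3 100.3  99.7 100.6 100.  100.6 100.3 100.6 100.6 100.3]
60 [100.6 100.6 100.  100.3 100.9 100.6 100.3 100.6 100.3 100.6]
90 [100.9 101.5 101.2 100.  100.6 101.2 100.9 100.3 100.6 100.6]
120 [100.9 100.  100.6 100.9 102.1 100.6 105.1 106.6 103.6 100.3]
150 [101.5 101.8 100.  100.  100.6 100.9 100.3 100.3 100.9 100.3]
180 [100.3 100.3 100.9 100.  100.6 101.5 100.6 100.6 101.2 102.1]
210 [100.6 100.6 101.2 101.8 100.6 100.  100.9 101.5 101.2 101.2]
240 [100.9 100.6 102.1 100.9 100.9 100.3 100.  100.3 100.  100. ]
270 [100.3 100.6 100.3 100.3 100.6 100.3 100.  100.9 100.9 100.6]
300 [100.9 100.6 106.6 108.7 105.4 100.6 101.8 100.9  99.4  99.7]
330 [100.  100.   99.4  99.7 100.3 100.   99.7 100.6 101.8 103.3]
marker 0.55 [401.2, 252.6] [395 250] [406 260]
pointer 0.58 [198.9, 255.8] [181 242] [216 270]
crank 0.67 [260.6, 252.7] [217 211] [299 294]
scene [0.52964059 0.05964902 0.10156885] [ 1.21518098 -0.47534009  0.87761586]
0 [111.7 112.  1
[... 170 characters left out ...]
 101.8]
90 [101.5 101.5 101.5 100.9 101.2 101.2 102.1 102.1 102.1 101.8]
120 [102.1 102.1 101.8 102.7 102.1  86.5  85.   85.   85.  100.6]
150 [102.7 102.7 102.4 102.7 103.  102.4 102.4 102.7 102.4 102.7]
180 [101.8 102.4 102.7 101.8 102.1 102.1 102.1 101.5 101.2 101.8]
210 [101.5 101.2 101.2 101.2 100.6 100.9 100.9 100.9 100.3 100.6]
240 [100.6 100.3 100.6 100.9 101.2 102.1 112.6   nan   nan   nan]
270 [nan nan nan nan nan nan nan nan nan nan]
300 [nan nan nan nan nan nan nan nan nan nan]
330 [  nan   nan   nan   nan   nan   nan   nan 115.3 110.8 111.4]
marker 0.66 [226.5, 300.8] [222 295] [234 310]
pointer 0.73 [403.1, 218.3] [390 198] [418 238]
crank 0.7 [356.0, 223.1] [316 188] [396 257]
```

View pics/top1.png

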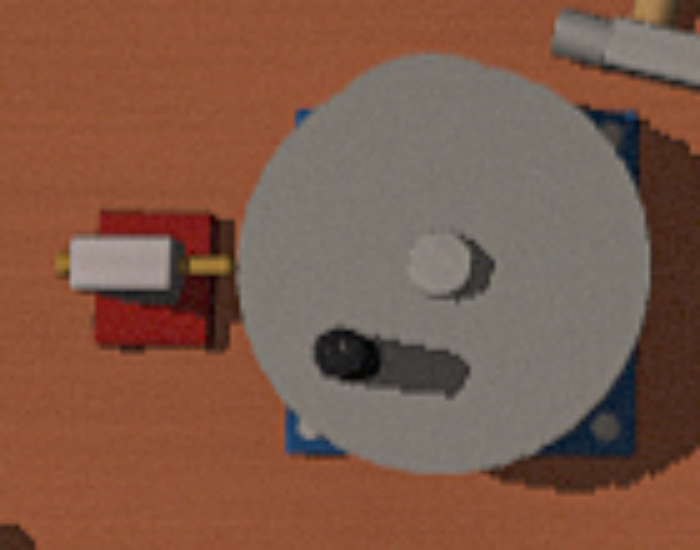

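>>> carry_out --translation '[[0, 0, 0], [0, 0, 0], [0, 0, 0], [-0.04, -0.018, 0], [-0.04, -0.018, 0], [-0.04, -0.018, 0], [-0.04, -0.018, 0], [-0.04, -0.018, 0], [-0.04, -0.018, 0], [-0.04, -0.018, 0]]' --turn '[[0, 0, 0.141], [0, 0, 0.141], [0, 0, 0.142], [0, 0, 0], [0, 0, 0], [0, 0, 0], [0, 0, 0], [0, 0, 0], [0, 0, 0], [0, 0, 0]]' --gripper '[-1, -1, -1, -1, -1, -1, -1, -1, -1, -1]'

```text
time: 2.5
tool_pos: [0.3424, -0.197, 0.227]
tool_rot: [-3.141, -0.001, -1.571]
contact_force: [1.5, -0.4, -0.0]
opening: 0.0918
```

Run:
```python
from h import *
p=read_camera("top")
g=p["img"].astype(int).sum(2)
for (a,b,c,d) in [(225,255,258,285)]:
    m=(g[b:d,a:c]<110).astype(np.uint8);n,l,s,ct=cv2.connectedComponentsWithStats(m);print([(s[i],ct[i]+[a,b]) for i in range(1,n) if s[i][4]>15])
for px,z in [((239,270),.152),((243.,269),.104),((258.,252.8),.104),((216.4,253),.084),((190,252.5),.098)]: print(px,at(p,px,z))
p=read_camera("scene")
for r in nets.tip_of(p,"marker")+nets.tip_of(p,"crank"): print(r["pixel"],at(p,r["pixel"],0),at(p,r["pixel"],.128))
save(p,"s2.png",(290,170,430,290),5)
for px,z in [((361,191),.152),((228.5,306),0.004),((226.5,297),.032)]: print(px,at(p,px,z))
s=robot.observe();print(s["tool_pos"],s["tool_rot"])
```

```text
[(array([ 8, 11, 13, 10, 94], dtype=int32), array([239.40425532, 270.72340426]))]
(239, 270) [0.48061566 0.09455052 0.152     ]
(243.0, 269) [0.4858873  0.09352108 0.104     ]
(258.0, 252.8) [0.52437651 0.0584998  0.104     ]
(216.4, 253) [0.52613914 0.16212717 0.084     ]
(190, 252.5) [0.52609004 0.22223179 0.098     ]
[233.0, 302.9] [ 5.27606736e-01 -2.87050574e-01  1.11022302e-16] [ 0.62788923 -0.31451254  0.128     ]
[356.3, 197.5] [0.34980464 0.18811928 0.        ] [0.47601951 0.09135393 0.128     ]
(361, 191) [0.48438214 0.09796254 0.152     ]
(228.5, 306) [ 0.53380364 -0.30063176  0.004     ]
(226.5, 297) [ 0.52923969 -0.29983332  0.032     ]
[ 0.34237407 -0.19795137  0.22697353] [-3.14117096e+00 -8.62473265e-04 -1.56805373e+00]
```

>>> carry_out --translation '[[-0.0417, -0.0196, 0], [-0.0417, -0.0196, 0], [-0.0417, -0.0196, 0], [-0.0417, -0.0196, 0], [-0.0417, -0.0196, 0], [-0.0417, -0.0196, 0], [-0.0417, -0.0196, 0], [0, 0, 0.02], [0, 0, 0.02], [0, 0, 0]]' --turn '[[0, 0, 0], [0, 0, 0], [0, 0, 0], [0, 0, 0], [0, 0, 0], [0, 0, 0], [0, 0, 0], [0, 0, 0], [0, 0, 0], [0, 0, 0]]' --gripper '[-1, -1, -1, -1, -1, -1, -1, -1, -1, -1]'

```text
time: 3.7
tool_pos: [0.4782, 0.0922, 0.1842]
tool_rot: [3.136, -0.001, -1.572]
contact_force: [0.3, -0.2, 0.5]
opening: 0.0918
```

Run:
```python
from h import *
p=read_camera("scene"); save(p,"s3.png",(260,110,420,260),4)
```

```text
(no output)
```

View pics/s3.png

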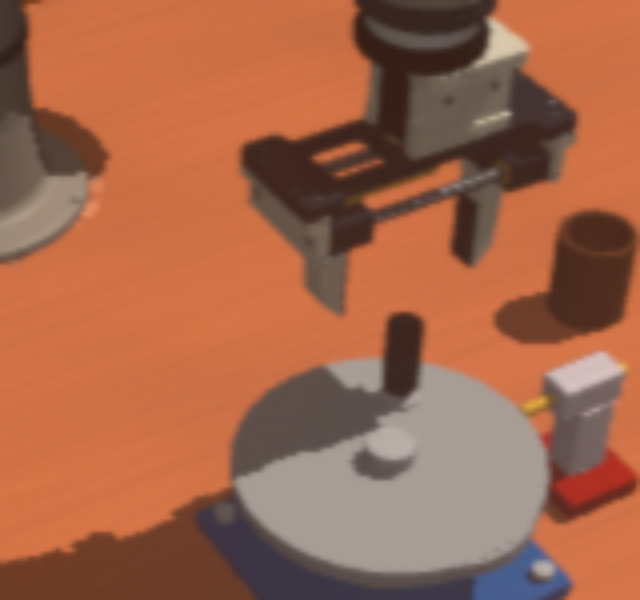

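>>> carry_out --translation '[[-0.003, -0.001, 0.025], [0, 0, 0.025], [0, 0, 0.025], [0, 0, 0], [0, 0, 0], [0, 0, 0], [0, 0, 0], [0, 0, 0], [0, 0, 0], [0, 0, 0]]' --turn '[[0, 0, 0], [0, 0, 0], [0, 0, 0], [0, 0, 0], [0, 0, 0], [0, 0, 0], [0, 0, 0], [0, 0, 0], [0, 0, 0], [0, 0, 0]]' --gripper '[-1, -1, -1, -1, 1, 1, 1, 1, 1, 1]' --squeeze 30

```text
time: 4.75
tool_pos: [0.4803, 0.0963, 0.1119]
tool_rot: [-3.141, -0.0, -1.571]
contact_force: [0.6, 0.3, -0.3]
opening: 0.0485
```

Run:
```python
from h import *
s=robot.observe();print(s["tool_pos"],s["contact_force"],s["opening"])
```

```text
[0.48031411 0.09631861 0.11193846] [ 0.64400797  0.26730839 -0.2711286 ] 0.048462402607814516
```

>>> carry_out --translation '[[0, 0, 0], [0, 0, 0], [0, 0, 0], [0, 0, 0], [0, 0, 0], [0, 0, 0], [0, 0, 0]]' --turn '[[0, 0, 0], [0, 0, 0], [0, 0, 0], [0, 0, 0], [0, 0, 0], [0, 0, 0], [0, 0, 0]]' --gripper '[1, 1, 1, 1, 1, 1, 1]'

```text
time: 5.45
tool_pos: [0.48, 0.0966, 0.1116]
tool_rot: [3.141, 0.0, -1.571]
contact_force: [-1.9, 4.6, 1.3]
opening: 0.0236
```

Run:
```python
import numpy as np
for a,b,n in [(141.2,191.2,10),(191.2,211.2,10),(211.2,226.2,15)]:
    t=np.radians(np.linspace(a,b,n+1));x=.06*np.cos(t);y=.06*np.sin(t)
    print([[round(-dy,4),round(-dx,4),0] for dx,dy in zip(np.diff(x),np.diff(y))])
```

```text
[[np.float64(0.0042), np.float64(0.0031), 0], [np.float64(0.0045), np.float64(0.0027), 0], [np.float64(0.0047), np.float64(0.0023), 0], [np.float64(0.0049), np.float64(0.0019), 0], [np.float64(0.005), np.float64(0.0015), 0], [np.float64(0.0051), np.float64(0.001), 0], [np.float64(0.0052), np.float64(0.0006), 0], [np.float64(0.0052), np.float64(0.0001), 0], [np.float64(0.0052), np.float64(-0.0003), 0], [np.float64(0.0052), np.float64(-0.0008), 0]]
[[np.float64(0.002), np.float64(-0.0004), 0], [np.float64(0.002), np.float64(-0.0005), 0], [np.float64(0.002), np.float64(-0.0006), 0], [np.float64(0.002), np.float64(-0.0007), 0], [np.float64(0.002), np.float64(-0.0007), 0], [np.float64(0.0019), np.float64(-0.0008), 0], [np.float64(0.0019), np.float64(-0.0009), 0], [np.float64(0.0019), np.float64(-0.0009), 0], [np.float64(0.0018), np.float64(-0.001), 0], [np.float64(0.0018), np.float64(-0.0011), 0]]
[[np.float64(0.0009), np.float64(-0.0006), 0], [np.float64(0.0009), np.float64(-0.0006), 0], [np.float64(0.0009), np.float64(-0.0006), 0], [np.float64(0.0009), np.float64(-0.0006), 0], [np.float64(0.0009), np.float64(-0.0006), 0], [np.float64(0.0008), np.float64(-0.0006), 0], [np.float64(0.0008), np.float64(-0.0006), 0], [np.float64(0.0008), np.float64(-0.0007), 0], [np.float64(0.0008), np.float64(-0.0007), 0], [np.float64(0.0008), np.float64(-0.0007), 0], [np.float64(0.0008), np.float64(-0.0007), 0], [np.float64(0.0008), np.float64(-0.0007), 0], [np.float64(0.0008), np.float64(-0.0007), 0], [np.float64(0.0007), np.float64(-0.0007), 0], [np.float64(0.0007), np.float64(-0.0007), 0]]
```

>>> carry_out --translation '[[0.0042, 0.0031, 0], [0.0045, 0.0027, 0], [0.0047, 0.0023, 0], [0.0049, 0.0019, 0], [0.005, 0.0015, 0]]' --turn '[[0, 0, 0], [0, 0, 0], [0, 0, 0], [0, 0, 0], [0, 0, 0]]' --gripper '[1, 1, 1, 1, 1]'

```text
time: 5.95
tool_pos: [0.4687, 0.0724, 0.1117]
tool_rot: [-3.141, -0.0, -1.571]
contact_force: [0.7, 3.1, -0.4]
opening: 0.0234
```

>>> carry_out --translation '[[0.0051, 0.001, 0], [0.0052, 0.0006, 0], [0.0052, 0.0001, 0], [0.0052, -0.0003, 0], [0.0052, -0.0008, 0], [0, 0, 0]]' --turn '[[0, 0, 0], [0, 0, 0], [0, 0, 0], [0, 0, 0], [0, 0, 0], [0, 0, 0]]' --gripper '[1, 1, 1, 1, 1, 1]'

```text
time: 6.55
tool_pos: [0.469, 0.0459, 0.1117]
tool_rot: [-3.14, -0.001, -1.571]
contact_force: [5.1, -1.6, -4.3]
opening: 0.0231
```

```bash
cat > rim.py <<'E'
from h import *
p=read_camera("top");T=np.array(p["world_from_camera"]);w=np.linalg.inv(T)
sat=cv2.cvtColor(p["img"],cv2.COLOR_RGB2HSV)[...,1].astype(np.float32)
rs=np.arange(.092,.115,.0003);out=[]
A=np.arange(0,360,3)
for a in np.radians(A):
    X=np.c_[.5263+rs*np.cos(a),.0591+rs*np.sin(a),0*rs+.09];q=X@w[:3,:3].T+w[:3,3]
    px=(q[:,:2]/q[:,2:]*[p["fx"],p["fy"]]+[p["cx"],p["cy"]]).astype(np.float32)
    v=cv2.remap(sat,px[:,:1],px[:,1:],cv2.INTER_LINEAR).ravel();i=np.argmax(v>100);out.append(1e3*rs[i])
out=np.array(out)
s=slice(8,46)
for i in range(8,46,10): print(A[i],np.round(out[i:i+10],1))
s=robot.observe();t=np.array(s["tool_pos"]);d=t[:2]-[.526,.059]
print(t,np.degrees(np.arctan2(d[1],d[0]))%360,np.hypot(*d),s["contact_force"],s["time"])
E
python3 rim.py
```

```text
24 [100.4 100.1  99.8 100.4 101.  100.7 100.1 101.6 101.9 104. ]
54 [104.6 105.2 105.2 105.5 105.5 104.9 105.2  92.   92.   92. ]
84 [92. 92. 92. 92. 92. 92. 92. 92. 92. 92.]
114 [92. 92. 92. 92. 92. 92. 92. 92. 92. 92.]
[0.46899022 0.04606094 0.11172161] 192.7873410732109 0.05845968507186885 [ 5.77680412 -0.76733366 -4.76266832] 6.6
```

>>> carry_out --translation '[[0.002, -0.0004, 0], [0.002, -0.0005, 0], [0.002, -0.0006, 0], [0.002, -0.0007, 0], [0.002, -0.0007, 0]]' --turn '[[0, 0, 0], [0, 0, 0], [0, 0, 0], [0, 0, 0], [0, 0, 0]]' --gripper '[1, 1, 1, 1, 1]'

```text
time: 7.1
tool_pos: [0.4716, 0.0376, 0.1117]
tool_rot: [-3.14, 0.001, -1.571]
contact_force: [5.7, 5.3, -5.4]
opening: 0.0236
```

>>> carry_out --translation '[[0.0019, -0.0008, 0], [0.0019, -0.0009, 0], [0.0019, -0.0009, 0]]' --turn '[[0, 0, 0], [0, 0, 0], [0, 0, 0]]' --gripper '[1, 1, 1]'

```text
time: 7.4
tool_pos: [0.4735, 0.0332, 0.1117]
tool_rot: [3.141, 0.003, -1.572]
contact_force: [2.5, 13.1, -1.0]
opening: 0.0235
```

>>> carry_out --translation '[[0.0018, -0.001, 0], [0.0018, -0.0011, 0]]' --turn '[[0, 0, 0], [0, 0, 0]]' --gripper '[1, 1]'

```text
time: 7.6
tool_pos: [0.4749, 0.0306, 0.1117]
tool_rot: [3.14, 0.005, -1.572]
contact_force: [0.2, 17.3, -0.4]
opening: 0.0236
```

>>> carry_out --translation '[[0.0009, -0.0006, 0], [0.0009, -0.0006, 0], [0.0009, -0.0006, 0]]' --turn '[[0, 0, 0], [0, 0, 0], [0, 0, 0]]' --gripper '[1, 1, 1]'

```text
time: 7.9
tool_pos: [0.4761, 0.0285, 0.1116]
tool_rot: [3.139, 0.006, -1.572]
contact_force: [0.0, 18.5, 1.6]
opening: 0.0235
```

>>> carry_out --translation '[[0.0009, -0.0006, 0], [0.0009, -0.0006, 0], [0.0008, -0.0006, 0]]' --turn '[[0, 0, 0], [0, 0, 0], [0, 0, 0]]' --gripper '[1, 1, 1]'

```text
time: 8.2
tool_pos: [0.4775, 0.0264, 0.1116]
tool_rot: [3.138, 0.006, -1.572]
contact_force: [-1.9, 20.7, 3.1]
opening: 0.0232
```

```bash
python3 rim.py
```

```text
24 [100.1  99.8  99.8 100.4 100.4 100.1 100.1 101.  100.4 100.7]
54 [100.4 104.3 111.5 113.3 114.2 114.5  92.   92.   92.   92. ]
84 [92. 92. 92. 92. 92. 92. 92. 92. 92. 92.]
114 [ 92.   92.  112.4 111.8 108.8 109.7  92.  114.8 110.3 107.6]
[0.47763978 0.02616586 0.11166268] 214.1745187655629 0.05845333129704938 [-1.11229858 17.98305679  1.86098858] 8.25
```

>>> carry_out --translation '[[0.0008, -0.0006, 0], [0.0008, -0.0007, 0]]' --turn '[[0, 0, 0], [0, 0, 0]]' --gripper '[1, 1]'

```text
time: 8.45
tool_pos: [0.4785, 0.0249, 0.1116]
tool_rot: [3.137, 0.006, -1.571]
contact_force: [-3.1, 18.6, 3.8]
opening: 0.0232
```

>>> carry_out --translation '[[0.0008, -0.0007, 0], [0.0008, -0.0007, 0]]' --turn '[[0, 0, 0], [0, 0, 0]]' --gripper '[1, 1]'

```text
time: 8.65
tool_pos: [0.4796, 0.0233, 0.1116]
tool_rot: [3.137, 0.006, -1.571]
contact_force: [-3.7, 19.3, 4.2]
opening: 0.0235
```

>>> carry_out --translation '[[0.0008, -0.0007, 0], [0.0008, -0.0007, 0]]' --turn '[[0, 0, 0], [0, 0, 0]]' --gripper '[1, 1]'

```text
time: 8.85
tool_pos: [0.481, 0.0217, 0.1116]
tool_rot: [3.137, 0.006, -1.571]
contact_force: [-4.6, 20.2, 4.1]
opening: 0.0234
```

Run:
```python
from h import *
p=read_camera("top");save(p,"t4.png",(170,200,310,310),5)
s=robot.observe();print(s["tool_pos"],s["contact_force"])
```

```text
[0.4812734  0.02134904 0.11164346] [-2.47884452 15.73511348  2.63690676]
```

View pics/t4.png

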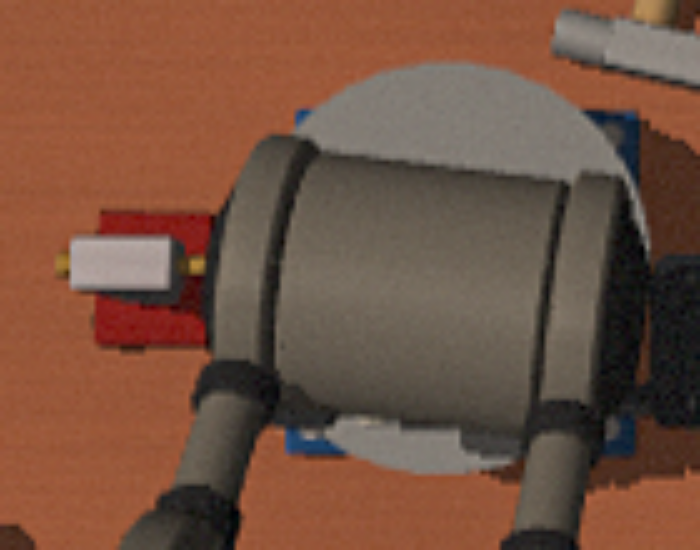

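>>> carry_out --translation '[[0, 0, 0], [0, 0, 0], [0, 0, 0], [0, 0, 0], [0, 0, 0], [0, 0, 0], [0, 0, 0], [0, 0, -0.02], [0, 0, -0.04], [0, 0, -0.04]]' --turn '[[0, 0, 0], [0, 0, 0], [0, 0, 0], [0, 0, 0], [0, 0, 0], [0, 0, 0], [0, 0, 0], [0, 0, 0], [0, 0, 0], [0, 0, 0]]' --gripper '[-0.2, -0.2, -0.2, -0.2, -0.2, -0.2, -0.2, -0.2, -0.2, -0.2]'

```text
time: 9.9
tool_pos: [0.4828, 0.0177, 0.2124]
tool_rot: [3.14, 0.0, -1.571]
contact_force: [0.4, 0.2, -0.6]
opening: 0.0553
```

>>> carry_out --translation '[[0.04, -0.006, 0], [0.04, -0.006, 0], [0.04, -0.006, 0], [0.04, -0.006, 0], [0.04, -0.006, 0], [0.04, -0.006, 0], [0, 0, 0]]' --turn '[[0, 0, 0], [0, 0, 0], [0, 0, 0], [0, 0, 0], [0, 0, 0], [0, 0, 0], [0, 0, 0]]' --gripper '[-0.2, -0.2, -0.2, -0.2, -0.2, -0.2, -0.2]'

```text
time: 10.6
tool_pos: [0.5195, -0.227, 0.2112]
tool_rot: [-3.141, -0.002, -1.576]
contact_force: [-0.0, 0.5, 0.1]
opening: 0.055
```

```bash
sed -i 's/^for i in range(8,46,10)/for i in range(16,46,10)/' rim.py && python3 rim.py
python3 - <<'E'
from h import *
p=read_camera("top");save(p,"t5.png",(170,200,310,310),5)
hsv=cv2.cvtColor(p["img"],cv2.COLOR_RGB2HSV);print("marker px",hsv[255,402])
r=nets.regions_of(p,"marker")[:1]+[];print([(x["score"],x["pixel"]) for x in r])
for k in ("crank","marker"):
  for n in("top","scene"):
    p=read_camera(n)
    for x in nets.tip_of(p,k)[:1]: print(k,n,x["score"],at(p,x["pixel"],.128 if k=="crank" else 0))
E
```

```text
48 [100.1 100.4 100.7 100.4 100.4 101.   99.8 100.1 101.6 103.1]
78 [104.  104.9 105.2 106.1 106.4 105.8 106.1 104.9 104.9 103.7]
108 [102.2 100.7 100.4 100.7 101.  100.7 100.4 101.  101.9 101. ]
[ 0.51911783 -0.22447823  0.21108893] 268.609269073156 0.28356175420161955 [-0.31738627  1.34544401 -0.93585611] 10.65
marker px [ 6 40 64]
[(0.26, [199.1, 255.0])]
crank top 0.78 [0.4844151  0.00873988 0.128     ]
crank scene 0.68 [ 0.80972245 -0.33520095  0.128     ]
marker top 0.37 [0.52830226 0.20575119 0.        ]
marker scene 0.65 [ 0.52610496 -0.29481206  0.        ]
```

View pics/t5.png

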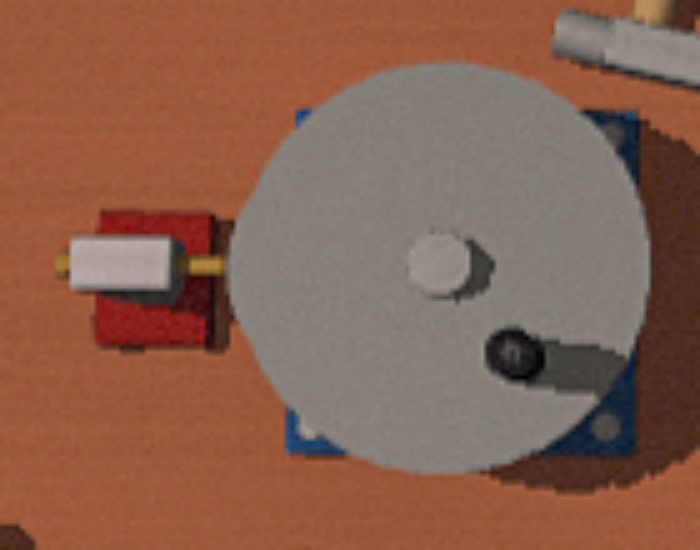

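Run:
```python
from h import *
for n,(a,b,c,d) in(("top",(385,240,420,272)),("scene",(210,285,245,318))):
    p=read_camera(n); im=cv2.imread(f"pics/{n}0.png")[b:d,a:c].astype(int)
    B,G,R=im[...,0],im[...,1],im[...,2]
    m=((R>90)&(G<.35*R)).astype(np.uint8)
    k,l,s,ct=cv2.connectedComponentsWithStats(m);i=1+np.argmax(s[1:,4]);c0=ct[i]+[a,b]
    print(n,s[i]+[a,b,0,0,0],c0,at(p,c0,.012))
    print(m) if s[i][4]>200 else 0
    save(p,n+"6.png",(a-60,b-60,c+60,d+60),3)
    cv2.imwrite(f"pics/{n}m.png",cv2.resize(cv2.imread(f"pics/{n}0.png")[b:d,a:c],(400,380),interpolation=0))
cv2.imwrite("pics/mm.png",np.hstack([cv2.imread("pics/topm.png"),cv2.imread("pics/scenem.png")]))
```

```text
top [395 250  11  11  81] [400.41975309 254.77777778] [ 0.52759359 -0.2983439   0.012     ]
scene [224 295  11  15 117] [228.52136752 302.17948718] [ 0.52972032 -0.29773643  0.012     ]
```

View pics/mm.png

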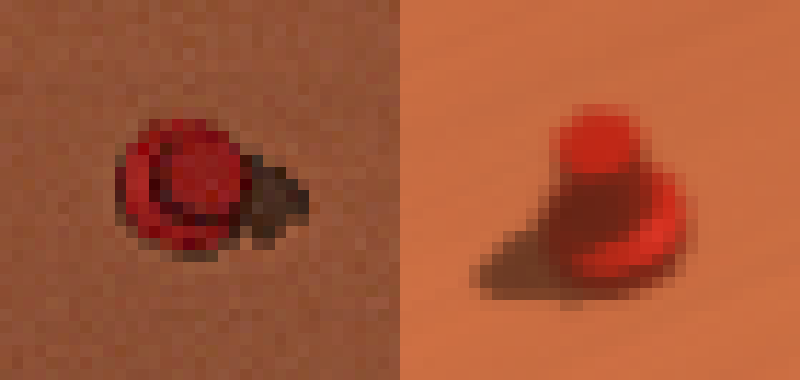

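>>> carry_out --translation '[[0.036, -0.004, 0], [0.036, -0.004, 0], [0, 0, 0.015], [0, 0, 0.015], [0, 0, 0.015], [0, 0, 0.015], [0, 0, 0.015], [0, 0, 0.015], [0, 0, 0.01], [0, 0, 0]]' --turn '[[0, 0, 0], [0, 0, 0], [0, 0, -0.14], [0, 0, -0.14], [0, 0, -0.14], [0, 0, -0.14], [0, 0, -0.14], [0, 0, -0.14], [0, 0, -0.14], [0, 0, -0.14]]' --gripper '[-0.2, -0.2, -0.2, -0.2, -0.2, -0.2, -0.2, -0.2, -0.2, -0.2]'

```text
time: 12.25
tool_pos: [0.5265, -0.2937, 0.1099]
tool_rot: [-3.141, 0.003, -0.445]
contact_force: [0.8, 0.3, 0.4]
opening: 0.055
```

>>> carry_out --translation '[[0, 0, 0], [0, 0, 0], [0, 0, 0], [0, 0, 0], [0, 0, 0]]' --turn '[[0, 0, -0.14], [0, 0, -0.14], [0, 0, -0.14], [0, 0, -0.03], [0, 0, 0]]' --gripper '[-0.2, -0.2, -0.2, -0.2, -0.2]'

```text
time: 12.75
tool_pos: [0.5274, -0.2943, 0.1117]
tool_rot: [3.142, -0.0, -0.003]
contact_force: [-0.4, -0.0, -0.2]
opening: 0.0549
```

>>> carry_out --translation '[[0.001, 0.0045, 0.03], [0, 0, 0.03], [0, 0, 0], [0, 0, 0]]' --turn '[[0, 0, 0], [0, 0, 0], [0, 0, 0], [0, 0, 0]]' --gripper '[-0.2, -0.2, -0.2, -0.2]'

```text
time: 13.15
tool_pos: [0.5283, -0.2988, 0.0519]
tool_rot: [-3.141, 0.001, -0.003]
contact_force: [-0.2, -0.2, 0.7]
opening: 0.055
```

Run:
```python
from h import *
p=read_camera("scene"); save(p,"s7.png",(160,220,300,340),5)
s=robot.observe();print(s["tool_pos"],s["contact_force"])
```

```text
[ 0.52899786 -0.29926116  0.05292944] [-0.13603883 -0.17227172  0.76953214]
```

View pics/s7.png

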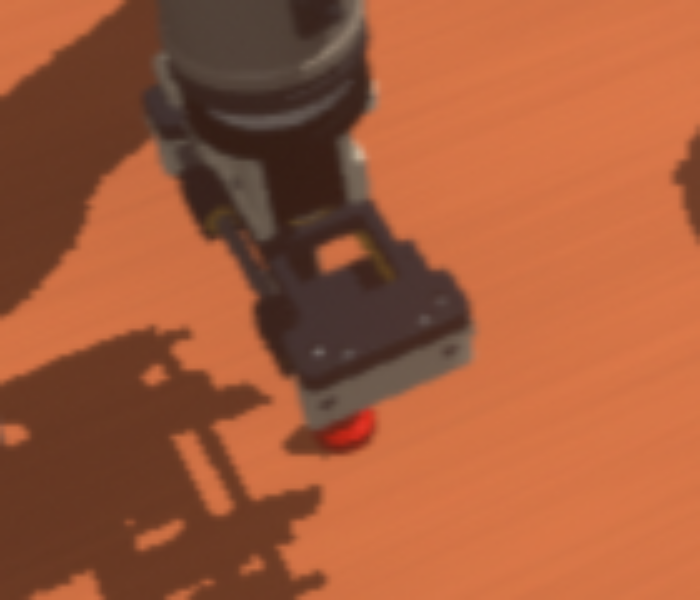

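>>> carry_out --translation '[[0, 0, 0.015], [0, 0, 0.015], [0, 0, 0.009], [0, 0, 0], [0, 0, 0], [0, 0, 0], [0, 0, 0], [0, 0, 0], [0, 0, 0], [0, 0, 0]]' --turn '[[0, 0, 0], [0, 0, 0], [0, 0, 0], [0, 0, 0], [0, 0, 0], [0, 0, 0], [0, 0, 0], [0, 0, 0], [0, 0, 0], [0, 0, 0]]' --gripper '[-0.2, -0.2, -0.2, 1, 1, 1, 1, 1, 1, 1]' --squeeze 12

```text
time: 14.2
tool_pos: [0.5286, -0.299, 0.0131]
tool_rot: [3.141, -0.001, -0.001]
contact_force: [-0.8, 0.8, 3.6]
opening: 0.0167
```

>>> carry_out --translation '[[0, 0, 0], [0, 0, 0], [0, 0, 0], [0, 0, 0]]' --turn '[[0, 0, 0], [0, 0, 0], [0, 0, 0], [0, 0, 0]]' --gripper '[1, 1, 1, 1]'

```text
time: 14.6
tool_pos: [0.5285, -0.299, 0.0131]
tool_rot: [3.141, -0.001, -0.001]
contact_force: [-0.7, 0.2, 4.9]
opening: 0.0167
```

>>> carry_out --translation '[[0, 0, -0.02], [0, 0, -0.04], [0, 0, -0.04], [0, 0, -0.04], [0, 0, -0.04], [0, 0, -0.02], [0, 0, 0]]' --turn '[[0, 0, 0], [0, 0, 0], [0, 0, 0], [0, 0, 0], [0, 0, 0], [0, 0, 0], [0, 0, 0]]' --gripper '[1, 1, 1, 1, 1, 1, 1]'

```text
time: 15.3
tool_pos: [0.5295, -0.2996, 0.2158]
tool_rot: [3.138, -0.005, -0.001]
contact_force: [0.1, -0.3, -0.4]
opening: 0.0174
```

Run:
```python
from h import *
p=read_camera("scene"); 
s=robot.observe();t=np.array(s["tool_pos"]);print(t,s["contact_force"],s["opening"])
T=np.linalg.inv(np.array(p["world_from_camera"]));q=T[:3,:3]@t+T[:3,3];u=np.array([q[0]/q[2]*p["fx"]+p["cx"],q[1]/q[2]*p["fy"]+p["cy"]]);print(u)
a,b=(u-[50,60]).astype(int);print(a,b);save(p,"s8.png",(a,b,a+100,b+100),6)
im=p["img"].astype(int);m=((im[...,0]>90)&(im[...,1]<.35*im[...,0])).astype(np.uint8)
m[:, :a]=0;m[:,a+100:]=0;m[:b]=0;m[b+100:]=0
y,x=np.nonzero(m);print(x.min(),x.max(),y.min(),y.max(),x.mean(),y.mean())
```

```text
[ 0.52860217 -0.29900385  0.2131991 ] [ 0.62868     0.31500535 -0.1596464 ] 0.016850204022966275
[215.26617098 240.43558604]
165 180
217 221 246 248 219.33333333333334 247.0
```

View pics/s8.png

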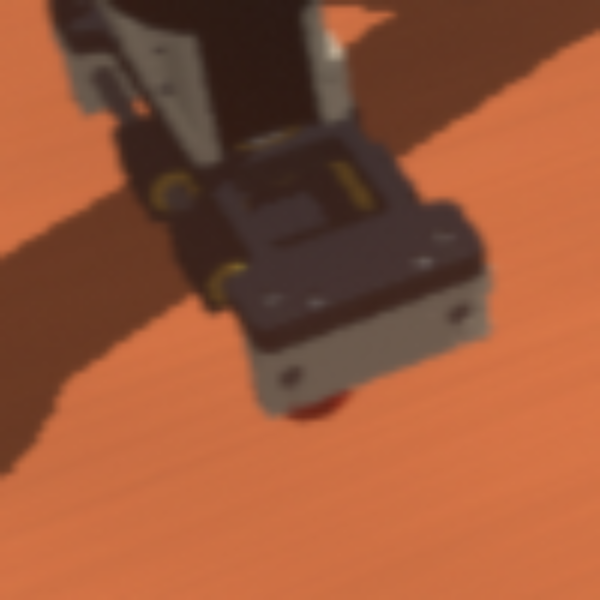

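>>> carry_out --translation '[[0, -0.02, 0], [0, -0.04, 0], [0, -0.05, 0], [0, -0.05, 0], [0, -0.05, 0], [0, -0.05, 0], [0, -0.05, 0], [0, -0.05, 0], [0, -0.04, 0], [0, -0.02, 0]]' --turn '[[0, 0, 0], [0, 0, 0], [0, 0, 0], [0, 0, 0], [0, 0, 0], [0, 0, 0], [0, 0, 0], [0, 0, 0], [0, 0, 0], [0, 0, 0]]' --gripper '[1, 1, 1, 1, 1, 1, 1, 1, 1, 1]'

```text
time: 16.35
tool_pos: [0.5271, 0.1244, 0.21]
tool_rot: [-3.141, 0.005, 0.002]
contact_force: [0.3, -1.2, -0.2]
opening: 0.0169
```

>>> carry_out --translation '[[-0.002, -0.011, 0], [0, 0, 0.02], [0, 0, 0.02], [0, 0, 0.02], [0, 0, 0], [0, 0, 0]]' --turn '[[0, 0, 0], [0, 0, 0], [0, 0, 0], [0, 0, 0], [0, 0, 0], [0, 0, 0]]' --gripper '[1, 1, 1, 1, 1, 1]'

```text
time: 16.95
tool_pos: [0.5264, 0.1315, 0.152]
tool_rot: [3.141, 0.002, -0.002]
contact_force: [0.8, 0.2, -0.4]
opening: 0.017
```

>>> carry_out --translation '[[0, 0, 0.015], [0, 0, 0.015], [0, 0, 0.01], [0, 0, 0.004], [0, 0, 0]]' --turn '[[0, 0, 0], [0, 0, 0], [0, 0, 0], [0, 0, 0], [0, 0, 0]]' --gripper '[1, 1, 1, 1, 1]'

```text
time: 17.45
tool_pos: [0.5269, 0.132, 0.1088]
tool_rot: [3.141, 0.0, -0.001]
contact_force: [0.9, 0.4, -0.4]
opening: 0.017
```

>>> carry_out --translation '[[0, 0, 0.001], [0, 0, 0.001], [0, 0, 0.001], [0, 0, 0]]' --turn '[[0, 0, 0], [0, 0, 0], [0, 0, 0], [0, 0, 0]]' --gripper '[1, 1, 1, 1]'

```text
time: 17.85
tool_pos: [0.5268, 0.1322, 0.1058]
tool_rot: [3.142, -0.0, -0.001]
contact_force: [0.0, -0.1, -0.5]
opening: 0.017
```

Run:
```python
from h import *
p=read_camera("scene"); save(p,"s9.png",(310,130,450,250),5)
s=robot.observe();print(s["tool_pos"],s["contact_force"],s["opening"])
```

```text
[0.5268177  0.13219311 0.10581694] [ 0.54355376 -0.11212158 -0.60126373] 0.016991343896450475
```

View pics/s9.png

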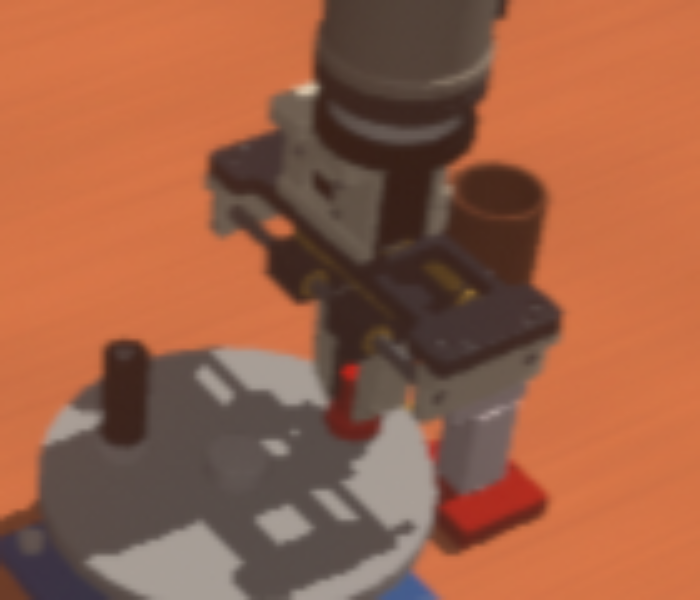

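>>> carry_out --translation '[[-0.0005, -0.005, 0], [0, 0, 0.001], [0, 0, 0.001], [0, 0, 0]]' --turn '[[0, 0, 0], [0, 0, 0], [0, 0, 0], [0, 0, 0]]' --gripper '[1, 1, 1, 1]'

```text
time: 18.3
tool_pos: [0.5261, 0.1372, 0.1035]
tool_rot: [3.141, 0.0, -0.001]
contact_force: [0.6, 0.6, -0.7]
opening: 0.0166
```

>>> carry_out --translation '[[0, 0, 0.0005], [0, 0, 0.0005], [0, 0, 0]]' --turn '[[0, 0, 0], [0, 0, 0], [0, 0, 0]]' --gripper '[1, 1, 1]'

```text
time: 18.6
tool_pos: [0.5263, 0.1372, 0.1031]
tool_rot: [3.142, -0.0, -0.001]
contact_force: [-1.5, -0.7, 4.2]
opening: 0.0171
```

>>> carry_out --translation '[[0, 0, 0], [0, 0, 0], [0, 0, 0], [0, 0, 0], [0, 0, 0], [0, 0, 0], [0, 0, 0], [0, 0, -0.01], [0, 0, -0.02], [0, 0, -0.03]]' --turn '[[0, 0, 0], [0, 0, 0], [0, 0, 0], [0, 0, 0], [0, 0, 0], [0, 0, 0], [0, 0, 0], [0, 0, 0], [0, 0, 0], [0, 0, 0]]' --gripper '[-0.2, -0.2, -0.2, -0.2, -0.2, -0.2, -0.2, -0.2, -0.2, -0.2]'

```text
time: 19.6
tool_pos: [0.5254, 0.137, 0.1627]
tool_rot: [3.141, 0.003, -0.001]
contact_force: [0.1, 0.3, 0.9]
opening: 0.055
```

>>> carry_out --translation '[[0, 0, -0.04], [0, 0, -0.03], [0, 0.04, 0], [0, 0.05, 0], [0, 0.05, 0], [0, 0.05, 0], [0, 0.05, 0], [0, 0.05, 0], [0, 0.04, 0], [0, 0, 0]]' --turn '[[0, 0, 0], [0, 0, 0], [0, 0, 0], [0, 0, 0], [0, 0, 0], [0, 0, 0], [0, 0, 0], [0, 0, 0], [0, 0, 0], [0, 0, 0]]' --gripper '[-0.2, -0.2, -0.2, -0.2, -0.2, -0.2, -0.2, -0.2, -0.2, -0.2]'

```text
time: 20.6
tool_pos: [0.5255, -0.1977, 0.2331]
tool_rot: [3.14, -0.001, -0.006]
contact_force: [0.9, 0.8, -0.3]
opening: 0.0554
```

```bash
python3 rim.py
python3 - <<'E'
from h import *
for n,bx in(("top",(170,200,310,310)),("scene",(310,150,450,260))):
    p=read_camera(n);save(p,n+"10.png",bx,3.6)
    im=p["img"][bx[1]:bx[3],bx[0]:bx[2]].astype(int);m=((im[...,0]>80)&(im[...,1]<.35*im[...,0])).astype(np.uint8)
    k,l,s,ct=cv2.connectedComponentsWithStats(m)
    for i in range(1,k):
        if s[i][4]>20: c=ct[i]+[bx[0],bx[1]];print(n,s[i],c,at(p,c,.102))
cv2.imwrite("pics/end.png",np.hstack([cv2.imread("pics/top10.png")[:, :400],cv2.imread("pics/scene10.png")[:,:400]]))
E
```

```text
48 [100.1 100.4 100.7 100.4 100.4 101.  100.1 100.1 101.6 103.1]
78 [104.  104.9 105.5  92.   92.   92.  105.8 104.9 104.9 103.4]
108 [102.2 100.7 100.4 100.7 101.  100.4 100.4 101.  102.2 101. ]
[ 0.52558524 -0.1951799   0.23307306] 269.9065074571334 0.2541802377619695 [-0.1057944   0.25954112 -0.34002007] 20.65
top [ 20  42  22   9 111] [202.03603604 245.24324324] [0.54305092 0.19286089 0.102     ]
top [51 47 10 12 72] [224.86111111 251.98611111] [0.52671744 0.13788635 0.102     ]
top [ 19  59  22  10 173] [198.78612717 264.4566474 ] [0.49706258 0.19922189 0.102     ]
scene [70 53  6  5 22] [382.86363636 204.95454545] [0.51053285 0.15312923 0.102     ]
scene [70 61  7  6 23] [383.73913043 213.60869565] [0.53915102 0.13451796 0.102     ]
scene [ 88  73  21  14 132] [408.20454545 230.16666667] [0.61920335 0.14905022 0.102     ]
```

View pics/end.png

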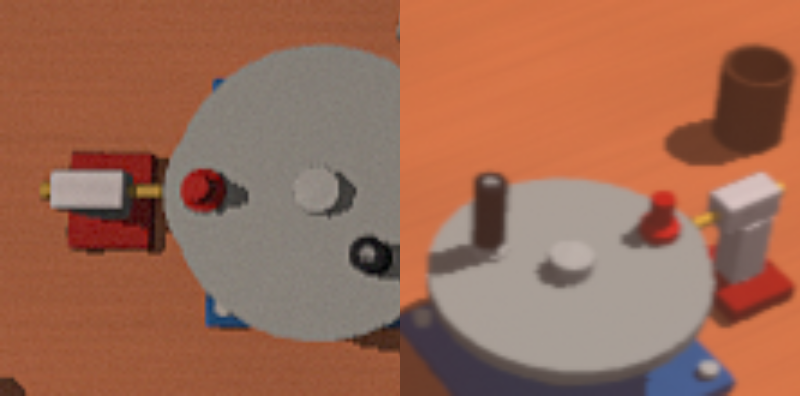

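```bash
python3 -c "
from cell import robot;print(robot.hand_in())"
```

```text
the job is handed in; nothing more can be done
None
```

I turned the disc until its high spot reached the pointer, stood the red marker on it in line with the pointer, and handed in the job at about 20.7 s. The hand-in reports no verdict, so all of this rests on my own checks.

- **High spot:** I found it in the top camera image and turned the crank anticlockwise about 80°. The drag at the crank rose from about 3 N to 18 N. That is above the roughly 14 N I expected at the very top. It never peaked clearly, so I set the stop by the camera instead of by feel.
- **Final disc position:** after letting go, and again after placing the marker, the high spot was centred at about 90.6–91°. The pointer is at about 90.1°, so the error is about 1° against the ±6.9° allowed. The disc did not shift between the two pictures. I could not read the pointer force itself.
- **Marker:** it touched down at about 4 N and stands upright in both views. Its centre is about 79 mm from the turning axis, or 21 mm inside the rim, and about 1 mm off the pointer's line.
- **Gripping the marker:** the fingers closed to 16.7 mm on the 18 mm grip, so it was probably held slightly off-centre. I shifted the placement 5 mm outward to allow for that.
- **Robot and bench:** the arm is clear of everything, and wrist forces read near zero. I saw no contact with the pointer, and nothing on the bench looked disturbed. I did not re-measure the bystanders' positions at the end.

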